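# Unclip the battery from its charger

### The arm

A 7-joint arm with a two-finger parallel gripper is mounted at the origin on the work surface. World frame = base frame: x ahead of the robot, y to its left, z up, the work surface at z = 0. Lengths are in m, angles in rad, forces in N, time in s.
With the tool pointing down it reaches from about 0.35 to 0.9 m from the base axis. Payload 7.2 kg.
Tool frame: the origin (TCP) lies at the very end of the fingers, on their centre line; the grasp point (between the pads) lies 19 mm behind it (manip.hold_point_z is the x of the grasp point in the tool frame, in m); x points along the fingers, y is the direction in which the jaws open and shut, and the axes are right-handed (so a half turn about x gives the same grasp; the last joint's range is limited). The gripper opens to 88 mm and grips with 3 to 60 N. Pads are 20 mm wide; open, the fingers measure 115 mm over their backs; the gripper's body (75 mm by 178 mm) begins 61 mm behind the grasp point.
Start: joints at [1.19, 0.411, -0.013, 1.596, 0.006, 1.134, -0.082], TCP at [0.192, -0.595, 0.223] pointing down, gripper open.
Joint ranges: [-2.95, 2.95], [-0.29, 1.99], [-1.47, 1.44], [0.14, 2.54], [-1.03, 4.17], [0.13, 1.85], [-2.86, 2.86]. Speed limits (rad/s): [2.39, 2.39, 3.01, 3.01, 3.14, 3.14, 3.14].

### API

Orientations are given as a unit quaternion [w, x, y, z].
In Python, from station import manip, optics gives the robot as it stands. The module is installed in compiled form; this text tells all that it offers.
- The arm moves only by the tool drive_tool, never from a script. Its argument "rows" is text: rows parted by semicolons, each of 7 numbers parted by spaces: the turn, a rotation vector about the tool's x, y, z in rad, then the shift along the tool's x, y, z in cm, then the closure, from -1 (fully open) to 1 (shut). In form: wx wy wz tx ty tz claw; .... A call has 1 to 20 rows; each row is the pose to reach, as a shift and turn from the pose commanded when the call began, along the tool's axes at that moment; what a row does not reach only later rows make up. A row lasts 1/10 s, in which the tool goes at most 50 mm and 8.59 degrees, less where a joint would pass 70% of its speed; a pose out of reach is approached as far as the arm can. A call with a gripper value outside its range is refused whole. The fingers move at their own pace and stop on an object; the grip force is fixed at half the most. Time passes only in rows, so rows that repeat a pose let the fingers close. It gives the time, the measured TCP pose, the force and the opening at its end, in the units of the state.
- manip.read_state(): the state, without advancing time (a new reading comes with each control period).
- optics.camera(name): name is "scene" or "top" or "wrist"; returns a dict with "pixels" (420x560x3 uint8, blue, green, red), "z_map" (420x560 float32, m along the optical axis (not along the pixel's ray), 0 where there is no reading), "fx", "fy", "cx", "cy" (pixels), "k1" (the pictures are not rectified: a ray, as slopes to the right and down, at radius r is drawn at 1 + k1 r^2 times it, then the intrinsics apply), "rvec" (rotation vector, rad) and "tvec" (3), from world to camera coordinates, as OpenCV has them. Camera axes: x right, y down, z forward; pixel columns grow to the right and rows downward; lengths in m; the calibration is good to about 2 mm. A picture is of the moment at which its call begins.
- manip.close_job(): hands the job in, once; it reports no verdict.
The state is a dict: "time": time; "joint_positions": joint angles; "joint_velocities": joint speeds; "joint_torque": joint torques, N m; "eef_pos": TCP position; "tcp_rot": TCP orientation; "contact_force": force on the tool from outside, world axes, zero at the start; "ft_torque": the same for the moment, N m; "finger_gap": opening from 0.0 (shut) to 1.0 (fully open).
Only numpy, scipy, OpenCV 4.12 (cv2) and the standard library are available. Lean on these libraries where they do the work, as an engineer would, in place of code of your own. Each camera call takes 0.05 s, during which the arm holds its last target. There are 200 camera calls.

### The job

Take the charged battery out of the charger: hold its release pads down, feeling for their height rather than ramming them, while you draw the battery straight out of its socket, then set it down gently, standing on its base and wholly inside the aluminium tray, and let go. Do not force the clip or the pads, and leave the other things on the bench where they are.

Things in the scene. Friction and masses are not known exactly. Their poses are not given: they have to be found in the camera images.
- charger: Grey battery charger, 182 mm (x) x 132 mm (y), fixed (all sizes in mm). Origin: centre of underside, below the middle of the clipped battery; x along the battery. The flat deck it rests and slides on is 26 above the bench, x -87 to +95. The battery comes out only straight along the charger's -x. More than 40 N of the fingers on it or its pads, or 30 N of the battery, breaks it.
- socket (a point): Mouth of the socket on the charger: centre of a slot open to -x in the terminal hood (42 to 92 in x from the charger's origin, 88 wide in y, top 40 above the deck). The battery's tongue sits 28 deep in it, with 2 play to each side, 1 above and below.
- release (a point): Point on the charger's deck midway between the two ribbed grey release pads beside the battery (x -30 to +30 from here, |y| 22.5 to 55). Both are one spring button: they sink 8 mm together, 4 N at rest to 10 N in all at the hard stop. Their height is NOT measured: worn, tops rest from 10 to 20 above the deck, new each time: feel for it, at about 10 mm/s, to 9 to 12 N.
- battery: Slim black battery, body 80 (x) x 40 (y) x 50 mm high, grey tongue 28 wide, 12 thick, 30 long out of its +x face. 0.3 to 0.5 kg. Origin: centre of underside. Clipped at the start, axes as the charger's. A hidden tooth holds it unless the pads are 5.5 or more down, until it has moved 30. Fingers standing on both pads can grip its plain sides (40 apart) with 15 to 30 N at x = 0.
- tray: Shallow open aluminium tray, 200 (x) x 170 (y) mm, walls and floor 4 thick, rim 36 above the bench, empty, fixed. Origin: centre of the underside. Over 60 N of the battery on it counts as dropped or rammed.
- block_a: Bystander: loose plywood block 110 x 55 x 22 mm with two screw holes, flat on the bench. Origin: underside, near its middle.
- block_b: Bystander: loose plywood block 140 x 55 x 22 with two screw holes, flat on the bench. Origin: underside, near its middle.
- wrench: Bystander: loose open-ended steel wrench, 190 mm long, lying flat. Origin: underside, near its middle.
- brush: Bystander: loose hand brush with a wooden handle, 220 mm long, lying flat. Origin: underside, near its middle.
- washer: Bystander: loose steel washer, 40 mm across, 5 thick, flat on the bench; origin under its centre.
- grinder: Bystander: angle grinder lying on the bench, about 260 mm long, 75 tall. Origin: underside, near its middle.
There are look-alikes about, which are no part of the job. Of the things shaped like the battery, the black one is meant.

How it is judged:
On the way:
1. the battery has been drawn straight out of its socket along the charger's deck, the pads held down (x of battery in the frame of charger below -0.03 m and z of battery in the frame of charger below 0.05 m and y of battery in the frame of charger between -0.02 and 0.02 m), for 0.05 s.
At the end, for the whole second after the job is handed in: The battery stands on its base on the tray's floor, wholly inside the walls (its underside within 5 mm of the floor, tilt under 0.1 rad, its origin within 70 mm (x) and 60 mm (y) of the tray's centre), at rest and released (x of battery in the frame of tray between -0.07 and 0.07 m and y of battery in the frame of tray between -0.06 and 0.06 m and z of battery in the frame of tray below 0.009 m and angle between battery's own z axis and vertical below 0.1 rad and linear speed of battery below 0.02 m/s); the robot touches nothing.
It fails at once if the fingers press on the charger or its pads with more than 40 N (contact force between the fingers and charger above 40 N).
It fails at once if the battery is forced against the charger with more than 30 N (yanked against the tooth, jammed, levered) (contact force between battery and charger above 30 N).
It fails at once if the battery is dropped or pressed into the tray with more than 60 N (contact force between battery and tray above 60 N).
It fails at once if another thing on the bench is moved more than 25 mm (distance of any of block_a, block_b, wrench, brush, washer, grinder from where it was at the start of the episode above 0.025 m).
It also fails if it takes over 51 s, if anything falls off the work surface, if the arm or the gripper's body presses on something with over 40 N, if the wrist force passes 120 N, or if a joint passes its speed limit or range.

## Working session

There is one attempt and no reset: what is moved stays moved. The work goes in short steps, Python scripts to look and compute and a tool call to move; the robot and the scene stay as the last step left them, time stands still between calls to the robot, and variables do not carry over. Pictures are saved under pics/ and viewed, about 8 in all and at most 12, crops included, and the job is handed in when it is done.

Besides the shell and the picture viewer there is one more tool, called after ">>>" by a JSON object that holds its "method" and its "body", one argument or row to a line. drive_tool: Moves the arm, as the interface text tells. Its arguments: {"type":"object","properties":{"rows":{"type":"string"}},"required":["rows"]}

```bash
mkdir -p pics; cat > h.py <<'E'
import numpy as np, cv2
from station import manip, optics
from scipy.spatial.transform import Rotation as R
def cam(n,save=None):
    c=optics.camera(n); c['R']=cv2.Rodrigues(np.array(c['rvec'],float))[0]; c['t']=np.array(c['tvec'],float).ravel()
    if save: cv2.imwrite('pics/'+save,c['pixels'])
    return c
def rays(c,uv):
    uv=np.atleast_2d(np.array(uv,float)); d=(uv-[c['cx'],c['cy']])/[c['fx'],c['fy']]; s=d.copy()
    for _ in range(20): s=d/(1+c['k1']*(s**2).sum(1,keepdims=True))
    return np.c_[s,np.ones(len(s))]
def onplane(c,uv,z):
    r=rays(c,uv)@c['R']; o=-c['R'].T@c['t']
    return o+r*((z-o[2])/r[:,2])[:,None]
def cloud(c):
    h,w=c['z_map'].shape; u,v=np.meshgrid(np.arange(w),np.arange(h))
    p=rays(c,np.c_[u.ravel(),v.ravel()])*c['z_map'].reshape(-1,1)
    return ((p-c['t'])@c['R']).reshape(h,w,3)
E
python3 - <<'E'
from h import *
for n in ('scene','top'):
    c=cam(n,n+'0.png'); print(n,-c['R'].T@c['t'],c['fx'],c['k1'])
    np.savez(n+'0.npz',**c)
s=manip.read_state();print({k:np.round(v,3) for k,v in s.items()},manip.hold_point_z)
E
```

```text
scene [ 0.95826191 -0.76153712  0.88661521] 481.30428275148694 -0.1422944105561505
top [0.39447845 0.06535169 1.42812924] 542.4261193659758 -0.0078865274978686
{'time': np.float64(0.1), 'joint_positions': array([ 1.19 ,  0.412, -0.013,  1.597,  0.006,  1.134, -0.082]), 'joint_velocities': array([-0.001, -0.001, -0.   , -0.   ,  0.   , -0.002,  0.   ]), 'joint_torque': array([ 3.0000e-03, -5.8910e+01,  6.4400e-01, -2.9171e+01, -5.4000e-02,
        1.4000e-02,  0.0000e+00]), 'eef_pos': array([ 0.192, -0.594,  0.222]), 'tcp_rot': array([-0.11 , -0.698, -0.111,  0.699]), 'contact_force': array([-0.765, -0.682, -0.487]), 'ft_torque': array([-0.003,  0.01 ,  0.042]), 'finger_gap': np.float64(1.0)} -0.0187
```

View pics/top0.png

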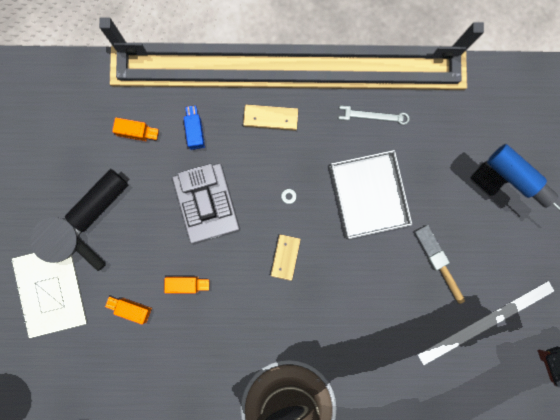

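View pics/scene0.png

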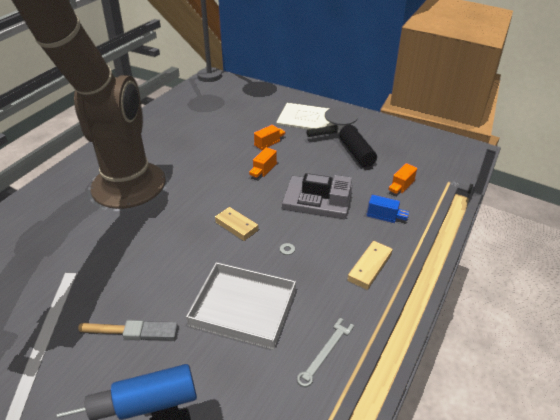

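```bash
cat > m.py <<'E'
from h import *
c=dict(np.load('top0.npz')); P=cloud(c); im=c['pixels'].astype(int)
z=P[...,2]; print('bench z',np.median(z[250:300,300:400]))
def rect(mask,roi,zp,name):
    m=np.zeros(mask.shape,np.uint8); y0,y1,x0,x1=roi; m[y0:y1,x0:x1]=mask[y0:y1,x0:x1]
    ct=max(cv2.findContours(m,0,2)[0],key=cv2.contourArea).reshape(-1,2)
    w=onplane(c,ct,zp)[:,:2]; r=cv2.minAreaRect((w*1000).astype(np.float32)); print(name,r,'px',ct.mean(0))
    return r
R1=(150,260,160,250)
rect(z>.015,R1,.026,'charger')
rect((z>.058)&(im.max(2)<200),R1,.071,'hi>58mm')
bl=(z>.068); rect(bl,R1,.076,'batt top')
rect((z>.055)&(z<.069),R1,.066,'hood')
rect(z>.02,(140,245,320,420),.036,'tray')
rect(z>.025,(140,245,320,420),.036,'tray25')
pic=cv2.resize(c['pixels'][150:260,150:260],(660,660),interpolation=cv2.INTER_CUBIC)[:600]
cv2.imwrite('pics/crop.png',pic)
for v in range(160,246,5): print(v,(z[v,170:245:4]*1000).astype(int))
E
python3 m.py
```

```text
bench z -0.0005823919834551077
charger ((529.391357421875, 218.88027954101562), (187.54833984375, 131.78163146972656), 16.484947204589844) px [206.19548872 201.96240602]
hi>58mm ((548.076171875, 224.07955932617188), (131.65675354003906, 87.73780059814453), 16.435367584228516) px [197.61157025 187.        ]
batt top ((524.1358032226562, 217.46554565429688), (81.48158264160156, 39.82162094116211), 16.19234848022461) px [203.94230769 202.73076923]
hood ((586.7817993164062, 235.81396484375), (52.77351379394531, 88.1514892578125), 15.998488426208496) px [197.14705882 177.85294118]
tray ((552.44677734375, -209.77157592773438), (199.68429565429688, 174.06683349609375), 12.54977035522461) px [369.79844961 192.21705426]
tray25 ((552.44677734375, -209.77157592773438), (199.68429565429688, 174.06683349609375), 12.54977035522461) px [369.63636364 194.37121212]
160 [-1 -2 -2 -4 -1  1 -4  3  0 -7 -3  1  4  1  3 -6  0 -1  0]
165 [-4  1 -2  1 -1  2 -3 -5  6 62 63 25 23 -1 -3  1 -1  3  0]
170 [-2  5 -2 -2  3 66 65 67 68 63 65 29 25 19  2  2  0  6 -2]
175 [   2    0   27   66   67   66   64   64   63 
[... 233 characters left out ...]
 -7  0]
195 [ 0  3 29 31 22 23 73 76 75 76 71 38 38 33 27  2 -4  1  3]
200 [-3 -2  0 20 23 25 36 78 74 73 74 32 38 34 37 21 -2  2  0]
205 [-3 -1  2 26 34 40 37 77 71 79 77 31 31 38 36 26  0 -4  4]
210 [ 0  3  3 24 34 38 29 73 77 77 73 69 40 35 35 22 16 -3  1]
215 [ 3 -1  0 -1 24 40 39 30 77 76 75 74 29 39 18 25 26 -3 -1]
220 [-3  1  1 -8 15 38 36 35 41 21 27 24 26 26 28 22 29  1 -3]
225 [ 5 -5 -3  1 25 39 27 24 23 21 28 25 26 23 28 20 26 23  0]
230 [-3  0  2 -2  0 24 27 25 23 27 25 24 25 21 22 31 30  2  0]
235 [-5  1  0 -1  2 25 24 27 24 27 24 31 23 -3 -1 -7 -4 -4 -3]
240 [ 0 -1 -1 -4 -4 17 22 22 17  0 -4 -2  5 -1 -2 -2  0  3 -1]
245 [-3  0  3  0 -1  1 -1  0 -6 -2  3 -1 -3  0  2 -4  3 -2  0]
```

View pics/crop.png

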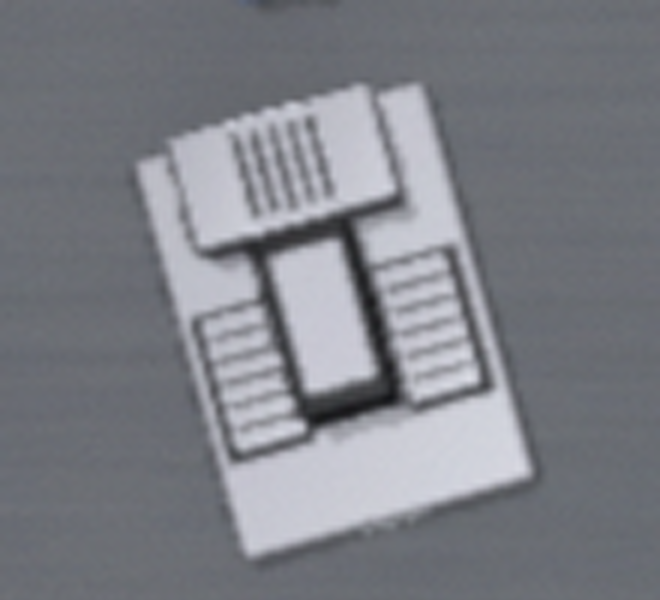

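```bash
cat > go.py <<'E'
from h import *
def rel(p,yaw,s=None):
    s=s or manip.read_state(); q=s['tcp_rot']; R0=R.from_quat([q[1],q[2],q[3],q[0]]); p0=np.array(s['eef_pos'])
    out=[]
    for k in (0,np.pi):
        y=np.array([-np.sin(yaw+k),np.cos(yaw+k),0]); x=np.array([0,0,-1.]); M=np.c_[x,y,np.cross(x,y)]
        out.append((R0.inv()*R.from_matrix(M)).as_rotvec())
    for o in out: print('turn',np.round(o,4))
    print('shift cm',np.round(R0.inv().apply(np.array(p)-p0)*100,2)); print('axes\n',np.round(R0.as_matrix(),3))
    print('state',np.round(p0,4),s['time'],np.round(s['contact_force'],2),s['finger_gap'],np.round(s['joint_positions'],2))
E
python3 -c "
from go import *
rel([.5248,.2176,.20],np.deg2rad(16.3))"
```

```text
turn [-3.1133e+00 -2.3000e-03  2.0000e-04]
turn [0.0283 0.0001 0.0014]
shift cm [  2.28 -67.01 -56.64]
axes
 [[-0.001  0.308 -0.951]
 [ 0.001 -0.951 -0.308]
 [-1.    -0.001  0.   ]]
state [ 0.1921 -0.5943  0.2219] 0.1 [-0.77 -0.68 -0.49] 1.0001823261496265 [ 1.19  0.41 -0.01  1.6   0.01  1.13 -0.08]
```

>>> {"method": "drive_tool", "body": {
  "rows": "0.028 0 0 2.3 -67 -56.6 -1;0.028 0 0 2.3 -67 -56.6 -1;0.028 0 0 2.3 -67 -56.6 -1;0.028 0 0 2.3 -67 -56.6 -1;0.028 0 0 2.3 -67 -56.6 -1;0.028 0 0 2.3 -67 -56.6 -1;0.028 0 0 2.3 -67 -56.6 -1;0.028 0 0 2.3 -67 -56.6 -1;0.028 0 0 2.3 -67 -56.6 -1;0.028 0 0 2.3 -67 -56.6 -1;0.028 0 0 2.3 -67 -56.6 -1;0.028 0 0 2.3 -67 -56.6 -1;0.028 0 0 2.3 -67 -56.6 -1;0.028 0 0 2.3 -67 -56.6 -1;0.028 0 0 2.3 -67 -56.6 -1;0.028 0 0 2.3 -67 -56.6 -1;0.028 0 0 2.3 -67 -56.6 -1;0.028 0 0 2.3 -67 -56.6 -1;0.028 0 0 2.3 -67 -56.6 -1;0.028 0 0 2.3 -67 -56.6 -1"
}}

```text
time: 2.1
eef_pos: [0.5241, 0.217, 0.1988]
tcp_rot: [-0.101, -0.699, -0.101, 0.7]
contact_force: [0.6, -1.2, -0.3]
finger_gap: 1.001
```

```bash
python3 - <<'E'
from go import *
c=cam('wrist','w1.png'); np.savez('w1.npz',**c); print(-c['R'].T@c['t'],c['fx'])
P=cloud(c);z=P[...,2]
for v in range(0,420,30): print(v,(z[v,::35]*1000).astype(int))
rel([.5248,.2176,.20],np.deg2rad(16.3))
E
```

```text
[0.5958778  0.23804642 0.36213623] 332.82207247196936
0 [ 2  0  1  2  0  2  2  2  1 52  2  1  1 23 23 21]
30 [ 0  2  0  2  1  1  0  0  0 26  1  3  1  1 17 25]
60 [ 1 62 56  5  1  2  0  1  1  1  2  3  0  1  0  2]
90 [62 60 50  1  2  0  0  1  1  2  0  1  1  0  2  0]
120 [60 48  1  0  2  2  1 67 67 67  2  0  1  2  0  0]
150 [45  0  1  1  2  2  0 67 66 67  1  1  1  1  0  0]
180 [ 0  1  0  0  0  0  1 37 77 39  1  0  2  1  1  2]
210 [22  0  1  1  1  1  1 37 77 38  2  0  0  3  2  0]
240 [45  2  1  3  1  1  1 28 78 28  0  1  0  1  1  1]
270 [  1   1   2   1   0 235   1   0   0   1   1 231   1   0   0   1]
300 [296 296 296 291 258 244   1   1   1   1   0 235 258 286 295 295]
330 [304 304 305 296 297 297 296 297 296 296 298 296 297 296 301 303]
360 [304 304 303 294 275  51  49   0   1   1   1  22 272 292 304 304]
390 [313 303 303 297 280   1   2   1 306 306 306 307 307 307 308 308]
turn [ 3.1415e+00 -1.2000e-03 -2.2000e-03]
turn [-0.0001  0.0014 -0.0008]
shift cm [-0.09 -0.15 -0.1 ]
axes
 [[-0.001  0.281 -0.96 ]
 [-0.001 -0.96  -0.281]
 [-1.     0.001  0.001]]
state [0.5242 0.2159 0.1991] 2.15 [-0.33 -0.02  0.26] 1.0015345780553517 [-0.02  0.4  -0.59  1.74  0.25  1.08 -1.98]
```

View pics/w1.png

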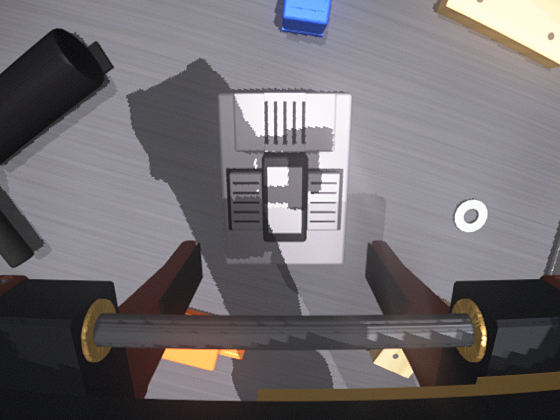

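```bash
python3 - <<'E'
from h import *
c=dict(np.load('w1.npz')); z=cloud(c)[...,2]
roi=np.zeros(z.shape,bool); roi[85:275,200:360]=1
for n,m,zp in (('batt',(z>.072),.076),('hood',(z>.055)&(z<.0715),.066),('charger',z>.013,.026),('pads',(z>.0325)&(z<.046),.037)):
    mm=cv2.morphologyEx((m&roi).astype(np.uint8),cv2.MORPH_OPEN,np.ones((3,3)))
    for ct in cv2.findContours(mm,0,1)[0]:
        if cv2.contourArea(ct)<300: continue
        w=onplane(c,ct.reshape(-1,2),zp)[:,:2]*1000; print(n,cv2.minAreaRect(w.astype(np.float32)),np.median(z[mm>0]))
E
```

```text
batt ((525.3927001953125, 216.66175842285156), (78.81522369384766, 39.82603073120117), 16.423465728759766) 0.07763419616014562
hood ((589.0558471679688, 235.43377685546875), (49.29636001586914, 88.38121795654297), 16.43732452392578) 0.0673999707105394
charger ((529.7579345703125, 217.92469787597656), (179.77410888671875, 131.73098754882812), 16.419811248779297) 0.03843794780848943
pads ((524.6170654296875, 175.9676055908203), (58.623382568359375, 32.208839416503906), 16.474136352539062) 0.037916555323113506
pads ((503.18035888671875, 250.44912719726562), (59.58034896850586, 32.283164978027344), 16.52643585205078) 0.037916555323113506
```

>>> {"method": "drive_tool", "body": {
  "rows": "-0.002 0 0 3 -0.08 -0.13 -0.27;-0.002 0 0 7 -0.08 -0.13 -0.27;-0.002 0 0 11 -0.08 -0.13 -0.27;-0.002 0 0 14 -0.08 -0.13 -0.27;-0.002 0 0 14.6 -0.08 -0.13 -0.27;-0.002 0 0 14.6 -0.08 -0.13 -0.27;-0.002 0 0 14.6 -0.08 -0.13 -0.27"
}}

```text
time: 2.85
eef_pos: [0.5267, 0.2179, 0.0554]
tcp_rot: [0.101, 0.701, 0.101, -0.699]
contact_force: [-0.7, 0.4, 0.3]
finger_gap: 0.633
```

```bash
python3 -c "
from go import *
rel([.5252,.2170,.045],np.deg2rad(16.42))"
```

```text
turn [ 3.1409e+00 -1.0000e-04  3.5000e-03]
turn [-0.0007 -0.0022 -0.0001]
shift cm [1.04 0.05 0.18]
axes
 [[ 0.002  0.282 -0.959]
 [ 0.001 -0.959 -0.282]
 [-1.     0.    -0.002]]
state [0.5267 0.2179 0.0554] 2.85 [-0.67  0.39  0.31] 0.6327714939982443 [-0.09  0.57 -0.52  1.86  0.38  0.81 -2.1 ]
```

>>> {"method": "drive_tool", "body": {
  "rows": "0 0 0 0.2 0.03 0.1 -0.27;0 0 0 0.4 0.03 0.1 -0.27;0 0 0 0.6 0.03 0.1 -0.27;0 0 0 0.8 0.03 0.1 -0.27;0 0 0 0.9 0.03 0.1 -0.27;0 0 0 1.0 0.03 0.1 -0.27;0 0 0 1.1 0.03 0.1 -0.27;0 0 0 1.2 0.03 0.1 -0.27;0 0 0 1.3 0.03 0.1 -0.27;0 0 0 1.4 0.03 0.1 -0.27"
}}

```text
time: 3.85
eef_pos: [0.5248, 0.2176, 0.0396]
tcp_rot: [0.101, 0.7, 0.101, -0.7]
contact_force: [0.4, 0.0, -1.1]
finger_gap: 0.635
```

>>> {"method": "drive_tool", "body": {
  "rows": "0 0 0 0.1 0 0 -0.27;0 0 0 0.2 0 0 -0.27;0 0 0 0.3 0 0 -0.27;0 0 0 0.4 0 0 -0.27;0 0 0 0.5 0 0 -0.27"
}}

```text
time: 4.35
eef_pos: [0.5249, 0.2176, 0.0349]
tcp_rot: [0.101, 0.7, 0.101, -0.7]
contact_force: [-1.1, 0.2, 4.9]
finger_gap: 0.635
```

>>> {"method": "drive_tool", "body": {
  "rows": "0 0 0 0.1 0 0 -0.27;0 0 0 0.2 0 0 -0.27;0 0 0 0.3 0 0 -0.27;0 0 0 0.4 0 0 -0.27"
}}

```text
time: 4.75
eef_pos: [0.5249, 0.2176, 0.031]
tcp_rot: [0.101, 0.7, 0.101, -0.7]
contact_force: [-1.7, -1.6, 8.5]
finger_gap: 0.634
```

>>> {"method": "drive_tool", "body": {
  "rows": "0 0 0 0.1 0 0 -0.27;0 0 0 0.2 0 0 -0.27"
}}

```text
time: 4.95
eef_pos: [0.5249, 0.2176, 0.0291]
tcp_rot: [0.101, 0.7, 0.101, -0.7]
contact_force: [-2.3, -2.6, 9.9]
finger_gap: 0.638
```

>>> {"method": "drive_tool", "body": {
  "rows": "0 0 0 0 0 0 0;0 0 0 0 0 0 0.1;0 0 0 0 0 0 1;0 0 0 0 0 0 1;0 0 0 0 0 0 1;0 0 0 0 0 0 1;0 0 0 0 0 0 1;0 0 0 0 0 0 1"
}}

```text
time: 5.75
eef_pos: [0.5258, 0.2183, 0.0296]
tcp_rot: [0.101, 0.701, 0.101, -0.699]
contact_force: [-1.1, -0.6, 7.9]
finger_gap: 0.45
```

```bash
python3 -c "
from go import *
c,s=np.cos(np.deg2rad(16.42)),np.sin(np.deg2rad(16.42))
st=manip.read_state(); p=np.array(st['eef_pos']); rel(p-[.05*c,.05*s,0],np.deg2rad(16.42))"
```

```text
turn [-3.1413e+00 -8.0000e-04 -3.9000e-03]
turn [ 0.0003 -0.0025  0.0005]
shift cm [-0.01 -0.    5.  ]
axes
 [[ 0.002  0.283 -0.959]
 [ 0.001 -0.959 -0.283]
 [-1.    -0.    -0.002]]
state [0.5258 0.2183 0.0296] 5.75 [-1.06 -0.62  7.89] 0.45020268842095995 [-0.11  0.61 -0.5   1.88  0.41  0.76 -2.12]
```

>>> {"method": "drive_tool", "body": {
  "rows": "0 0 0 0 0 0.05 1;0 0 0 0 0 0.1 1;0 0 0 0 0 0.15 1;0 0 0 0 0 0.2 1"
}}

```text
time: 6.15
eef_pos: [0.5256, 0.2182, 0.0298]
tcp_rot: [0.1, 0.702, 0.102, -0.698]
contact_force: [4.9, 1.9, 5.6]
finger_gap: 0.452
```

```bash
python3 - <<'E'
from h import *
for i in range(4):
    c=cam('wrist'); s=manip.read_state(); print(np.round(s['eef_pos'],4),np.round(s['contact_force'],1),s['time'])
cv2.imwrite('pics/w2.png',c['pixels'])
E
```

```text
[0.5256 0.2182 0.0299] [4.6 2.4 4.4] 6.2
[0.5256 0.2182 0.0299] [4.6 1.5 4.7] 6.25
[0.5256 0.2182 0.0299] [4.1 1.8 4.3] 6.3
[0.5256 0.2182 0.0299] [4.8 1.4 4.8] 6.35
```

>>> {"method": "drive_tool", "body": {
  "rows": "0 0 0 0.02 0 0.05 1;0 0 0 0.04 0 0.1 1;0 0 0 0.05 0 0.15 1;0 0 0 0.05 0 0.2 1"
}}

```text
time: 6.75
eef_pos: [0.5245, 0.218, 0.0298]
tcp_rot: [0.1, 0.702, 0.102, -0.697]
contact_force: [6.4, 1.5, 5.8]
finger_gap: 0.45
```

>>> {"method": "drive_tool", "body": {
  "rows": "0 0 0 0 0 0.05 1;0 0 0 0 0 0.1 1;0 0 0 0 0 0.15 1;0 0 0 0 0 0.2 1"
}}

```text
time: 7.15
eef_pos: [0.5226, 0.2175, 0.0298]
tcp_rot: [0.1, 0.702, 0.102, -0.697]
contact_force: [7.0, 2.9, 5.2]
finger_gap: 0.449
```

>>> {"method": "drive_tool", "body": {
  "rows": "0 0 0 0 0 0.15 1;0 0 0 0 0 0.3 1;0 0 0 0 0 0.45 1;0 0 0 0 0 0.6 1;0 0 0 0 0 0.75 1;0 0 0 0 0 0.9 1"
}}

```text
time: 7.75
eef_pos: [0.5139, 0.215, 0.0298]
tcp_rot: [0.1, 0.702, 0.102, -0.697]
contact_force: [6.3, 2.3, 5.4]
finger_gap: 0.453
```

```bash
python3 - <<'E'
from h import *
c=cam('wrist','w3.png')
s=manip.read_state(); print(np.round(s['eef_pos'],4),np.round(s['contact_force'],1),s['time'])
E
```

```text
[0.5137 0.215  0.0297] [5.7 1.2 7.4] 7.8
```

View pics/w3.png

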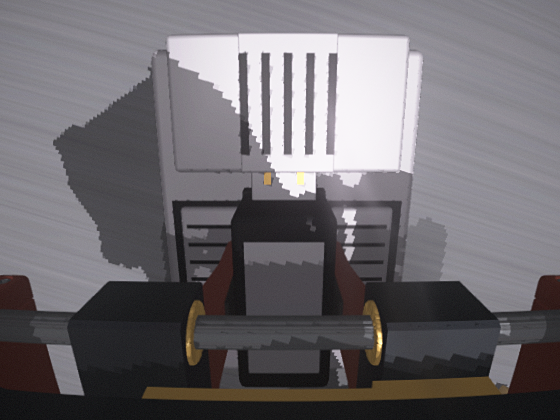

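>>> {"method": "drive_tool", "body": {
  "rows": "0 0 0 0 0 0.2 1;0 0 0 0 0 0.4 1;0 0 0 0 0 0.6 1;0 0 0 0 0 0.8 1;0 0 0 0 0 1.0 1;0 0 0 0 0 1.2 1;0 0 0 0 0 1.4 1;0 0 0 0 0 1.6 1;0 0 0 0 0 1.8 1;0 0 0 0 0 2.0 1;0 0 0 0 0 2.2 1;0 0 0 0 0 2.4 1;0 0 0 0 0 2.4 1"
}}

```text
time: 9.1
eef_pos: [0.4906, 0.2082, 0.0297]
tcp_rot: [0.1, 0.702, 0.102, -0.697]
contact_force: [6.9, 1.8, 7.2]
finger_gap: 0.453
```

>>> {"method": "drive_tool", "body": {
  "rows": "0 0 0 0 0 0.2 1;0 0 0 0 0 0.4 1;0 0 0 0 0 0.6 1;0 0 0 0 0 0.8 1;0 0 0 0 0 1.0 1;0 0 0 0 0 1.2 1;0 0 0 0 0 1.4 1;0 0 0 0 0 1.4 1"
}}

```text
time: 9.9
eef_pos: [0.4772, 0.2043, 0.0297]
tcp_rot: [0.1, 0.702, 0.102, -0.697]
contact_force: [5.5, 1.6, 7.3]
finger_gap: 0.45
```

```bash
python3 - <<'E'
from go import *
c=cam('top','t2.png'); np.savez('t2.npz',**c); c=cam('wrist','w4.png')
rel([.5524,-.2098,.13],np.deg2rad(12.5))
E
```

```text
turn [-3.073e+00 -2.800e-03 -1.040e-02]
turn [ 0.0686 -0.0068  0.0018]
shift cm [-10.13  41.83   4.43]
axes
 [[ 0.006  0.283 -0.959]
 [ 0.003 -0.959 -0.283]
 [-1.    -0.002 -0.007]]
state [0.4772 0.2043 0.0297] 10.0 [5.31 2.1  7.82] 0.45433247995951087 [-0.1   0.54 -0.51  2.    0.41  0.69 -2.15]
```

View pics/w4.png

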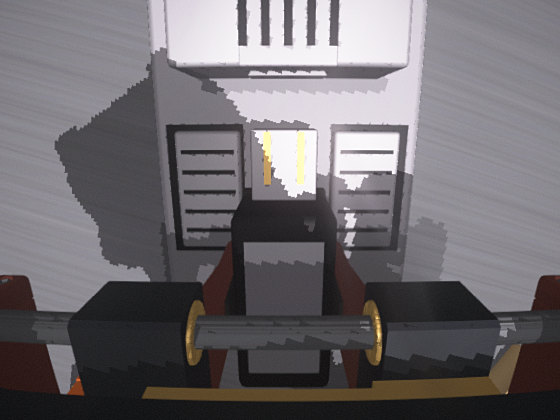

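>>> {"method": "drive_tool", "body": {
  "rows": "0 0 0 -0.2 0 0 1;0 0 0 -0.4 0 0 1;0 0 0 -0.7 0 0 1;0 0 0 -1.2 0 0 1;0 0 0 -2 0 0 1;0 0 0 -4 0 0 1;0 0 0 -7 0 0 1;0 0 0 -10 0 0 1;0 0 0 -10 0 0 1;0 0 0 -10 0 0 1"
}}

```text
time: 11.0
eef_pos: [0.4735, 0.2019, 0.1279]
tcp_rot: [-0.101, -0.7, -0.101, 0.7]
contact_force: [-0.7, -0.9, -4.5]
finger_gap: 0.456
```

```bash
python3 - <<'E'
from go import *
c=cam('wrist','w5.png')
rel([.5524,-.2098,.13],np.deg2rad(12.5))
E
```

```text
turn [-3.0732e+00  1.3000e-03  3.3000e-03]
turn [ 0.0684  0.0021 -0.0008]
shift cm [-0.25 41.71  4.01]
axes
 [[-0.002  0.283 -0.959]
 [-0.001 -0.959 -0.283]
 [-1.     0.001  0.002]]
state [0.473  0.2017 0.1271] 11.05 [ 0.12 -1.23 -3.93] 0.45394653374950467 [-0.02  0.4  -0.59  1.93  0.28  0.89 -2.04]
```

View pics/w5.png

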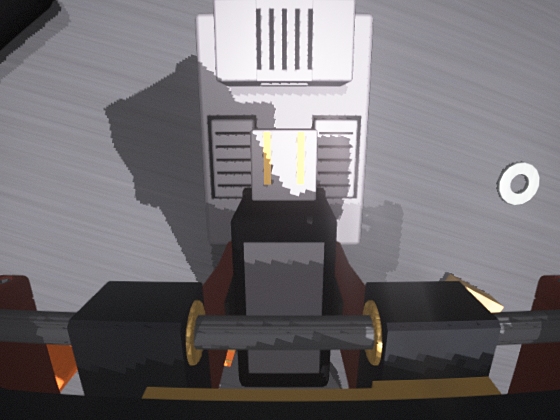

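>>> {"method": "drive_tool", "body": {
  "rows": "0.01 0 0 0 2 0 1;0.02 0 0 0 5 0.5 1;0.03 0 0 0 8.5 1 1;0.04 0 0 0 12 1.5 1;0.05 0 0 0 15.5 2 1;0.06 0 0 0 19 2.5 1;0.068 0 0 0 22.5 3 1;0.068 0 0 0 26 3.5 1;0.068 0 0 0 29.5 4 1;0.068 0 0 0 33 4 1;0.068 0 0 0 36.5 4 1;0.068 0 0 0 39.5 4 1;0.068 0 0 0 41 4 1;0.068 0 0 0 41.7 4 1;0.068 0 0 0 41.7 4 1;0.068 0 0 0 41.7 4 1"
}}

```text
time: 12.65
eef_pos: [0.5533, -0.2067, 0.1278]
tcp_rot: [-0.077, -0.703, -0.078, 0.703]
contact_force: [-0.9, 0.4, -4.5]
finger_gap: 0.453
```

```bash
python3 - <<'E'
from go import *
c=cam('top','t3.png'); c=cam('wrist','w6.png')
cv2.imwrite('pics/both.png',np.hstack([cv2.resize(cv2.imread('pics/t3.png'),(400,300)),cv2.resize(cv2.imread('pics/w6.png'),(400,300))]))
rel([.5524,-.2098,.02],np.deg2rad(12.5))
E
```

```text
turn [-3.1386e+00 -1.0000e-03  1.0000e-04]
turn [0.0029 0.0001 0.0006]
shift cm [10.82  0.27  0.17]
axes
 [[-0.     0.219 -0.976]
 [ 0.001 -0.976 -0.219]
 [-1.    -0.001  0.   ]]
state [ 0.5535 -0.2068  0.1282] 12.75 [-0.16  0.5  -4.39] 0.4556569777743073 [ 0.61  0.49 -0.45  1.76  0.25  0.95 -1.29]
```

View pics/both.png

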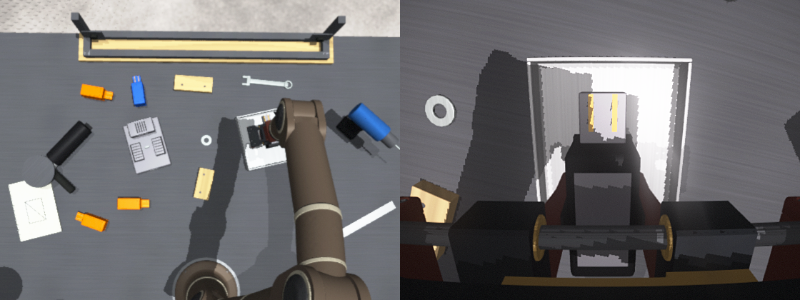

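>>> {"method": "drive_tool", "body": {
  "rows": "0 0 0 2 0.2 0.1 1;0 0 0 4.5 0.2 0.1 1;0 0 0 7 0.2 0.1 1;0 0 0 9 0.2 0.1 1;0 0 0 10.2 0.2 0.1 1;0 0 0 10.8 0.2 0.1 1;0 0 0 11 0.2 0.1 1;0 0 0 11 0.2 0.1 1"
}}

```text
time: 13.55
eef_pos: [0.5535, -0.2108, 0.0187]
tcp_rot: [0.077, 0.703, 0.077, -0.703]
contact_force: [0.4, -0.3, -3.9]
finger_gap: 0.455
```

>>> {"method": "drive_tool", "body": {
  "rows": "0 0 0 0.1 0 0 1;0 0 0 0.2 0 0 1;0 0 0 0.3 0 0 1;0 0 0 0.4 0 0 1;0 0 0 0.5 0 0 1;0 0 0 0.6 0 0 1"
}}

```text
time: 14.15
eef_pos: [0.5531, -0.2109, 0.0121]
tcp_rot: [0.077, 0.703, 0.077, -0.703]
contact_force: [0.0, 0.2, -3.8]
finger_gap: 0.452
```

>>> {"method": "drive_tool", "body": {
  "rows": "0 0 0 0.1 0 0 1;0 0 0 0.2 0 0 1;0 0 0 0.3 0 0 1"
}}

```text
time: 14.45
eef_pos: [0.553, -0.2109, 0.009]
tcp_rot: [-0.077, -0.703, -0.077, 0.703]
contact_force: [-0.3, -0.3, -3.5]
finger_gap: 0.451
```

>>> {"method": "drive_tool", "body": {
  "rows": "0 0 0 0.05 0 0 1;0 0 0 0.1 0 0 1"
}}

```text
time: 14.65
eef_pos: [0.553, -0.2109, 0.0081]
tcp_rot: [-0.077, -0.703, -0.077, 0.703]
contact_force: [0.2, -0.5, -3.6]
finger_gap: 0.457
```

>>> {"method": "drive_tool", "body": {
  "rows": "0 0 0 0.05 0 0 1;0 0 0 0.1 0 0 1"
}}

```text
time: 14.85
eef_pos: [0.5531, -0.2109, 0.0076]
tcp_rot: [-0.077, -0.703, -0.077, 0.703]
contact_force: [-4.4, 0.7, 7.2]
finger_gap: 0.456
```

>>> {"method": "drive_tool", "body": {
  "rows": "0 0 0 0.05 0 0 1"
}}

```text
time: 14.95
eef_pos: [0.5531, -0.2109, 0.0076]
tcp_rot: [0.077, 0.703, 0.077, -0.703]
contact_force: [-6.7, 1.8, 12.0]
finger_gap: 0.454
```

>>> {"method": "drive_tool", "body": {
  "rows": "0 0 0 -0.06 0 0 1;0 0 0 -0.06 0 0 0;0 0 0 -0.06 0 0 -0.4;0 0 0 -0.06 0 0 -0.6;0 0 0 -0.06 0 0 -0.6;0 0 0 -0.06 0 0 -0.6;0 0 0 -1 0 0 -0.6;0 0 0 -3 0 0 -0.6;0 0 0 -6 0 0 -0.6;0 0 0 -10 0 0 -0.6;0 0 0 -14 0 0 -0.6;0 0 0 -18 0 0 -0.6;0 0 0 -18 0 0 -0.6;0 0 0 -18 0 0 -0.6"
}}

```text
time: 16.35
eef_pos: [0.5535, -0.2111, 0.1882]
tcp_rot: [0.078, 0.704, 0.077, -0.702]
contact_force: [0.5, 0.0, -1.8]
finger_gap: 0.8
```

```bash
python3 - <<'E'
from go import *
w=cam('wrist','w7.png'); P=cloud(w); z=P[...,2]
s=manip.read_state(); print(np.round(s['eef_pos'],3),np.round(s['contact_force'],1),s['time'],s['finger_gap'])
m=((z>.048)&(z<.065)).astype(np.uint8); m=cv2.morphologyEx(m,cv2.MORPH_OPEN,np.ones((5,5)))
for ct in cv2.findContours(m,0,1)[0]:
    if cv2.contourArea(ct)>400:
        print(cv2.boundingRect(ct),cv2.minAreaRect((onplane(w,ct.reshape(-1,2),.054)[:,:2]*1000).astype(np.float32)))
        k=np.zeros_like(m);cv2.drawContours(k,[ct],-1,1,-1); q=P[(k>0)&(z>.048)&(z<.065)]; A=np.c_[q[:,:2]-q[:,:2].mean(0),np.ones(len(q))]; print('plane',np.linalg.lstsq(A,q[:,2],rcond=None)[0])
E
```

```text
[ 0.553 -0.211  0.187] [-0.2  0.  -0.6] 16.4 0.7978430545361805
(261, 156, 45, 85) ((552.3429565429688, -211.3360595703125), (79.95441436767578, 39.80690383911133), 12.56999397277832)
plane [-0.00477867 -0.00240051  0.05545477]
```

View pics/w7.png

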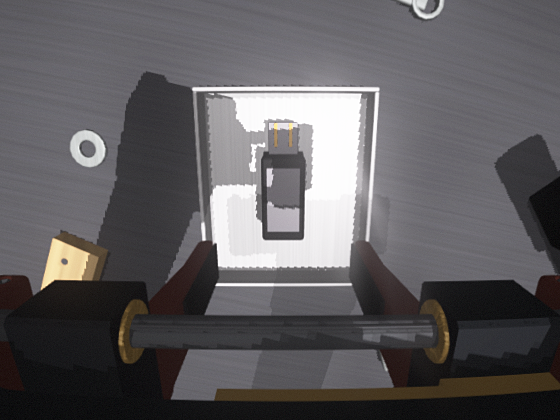

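The battery stands level at the tray's centre, and the gripper is clear of it.

```bash
python3 -c "
from station import manip
print(manip.close_job())"
```

```text
the job is handed in; nothing more can be done
None
```

The battery is out of the charger and standing in the aluminium tray, released. I handed the job in at about 16.4 s of the 51 s; no verdict was reported.

- **Pads:** I felt for them at about 10 mm/s. They gave about 10 N roughly 7 mm down, and from the contact readings their tops rested about 11 mm above the deck.
- **Drawing out:** I gripped the battery's sides and drew it about 50 mm straight along the deck. The net force on the tool stayed under about 11 N. The first 2 mm of commanded pull barely moved it, at about 5 N. I took that for friction and pulled on slowly, and it then slid freely. The net upward force read 4 to 8 N during the pull, below the 9 to 12 N aimed for. I put this down to the battery's weight being partly lifted, since the finger height showed the pads still about 7 mm down.
- **Setting down:** I lowered it in 0.5 to 1 mm steps until it touched, with a reading of about 12 N, then let go and raised the tool.

**Last checks (wrist camera):**
- The battery's centre is within about 2 mm of the tray's centre and aligned with it.
- Its top is level, with a fitted slope of about 0.005, and at about 55 mm, as expected when standing on the tray floor.
- The tool was clear, with no meaningful contact force.
- I did not measure the bystanders again at the end. No contact with them was felt, and in the last top picture, taken before the set-down, they looked to be where they started.

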